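Nip up a tank connector's lock nut with an adjustable wrench

TASK

Lay the adjustable wrench flat on the counter with its open jaws around the brass lock nut (the hex nut with the short copper pipe standing out of it), and roll the worm until the jaws just fit the nut, with no real play. Then tighten the nut a quarter turn with the wrench: clockwise seen from above. Leave the wrench lying on the nut; turn the nut only with the wrench, not with the fingers, and leave the other goods on the counter where they are.

Things in the scene. Friction and masses are not known exactly. Their poses are not given: they have to be found in the camera images.
- wrench: Loose wide-jaw adjustable wrench, steel, 0.34 to 0.5 kg, 200 mm long. Origin on its underside below the middle of the handle; x along the handle to the jaws, z up as it lies flat. Head: x 31 to 84 mm, y -46 to +34 mm, 22 mm thick. Fixed jaw on the -y side, inner face at y = -18 mm, to x = 133 mm; moving jaw on the +y side. Throat of the gap at x = 90 mm. Centre of mass at x about 25 mm.
- wrench_handle (a point): Middle of the wrench's handle, half-way up (9 mm above its underside), axes as the wrench's. The handle is a plain bar 24 mm wide (y), 18 mm thick, reaching from 69 mm behind this point to 31 mm ahead of it, where the head begins.
- wrench_pocket (a point): Point between the jaws, fixed to the wrench: 115 mm along x from the middle of the handle, 11 mm above the underside, 18 mm (half the nut) from the fixed jaw's face. With the jaws closed on the nut and the throat against it, the nut's centre is about 4 mm behind this point (towards the handle).
- wrench_worm (a point): Top of the worm: dark ribbed roller, radius 13 mm, 28 mm long, axis along the wrench's y, 53 mm ahead of the handle's middle, 27 mm above the underside, 5 mm proud of the head. A fingertip pressed on it (about 10 N) and drawn towards the jaws rolls it and closes them, 1.15 mm per 10 mm; towards the handle opens them. It takes about 5 N at the rim; when the jaws bear on the nut it stops.
- jaw (a joint): Position of the moving jaw, m: the opening between the jaws is 30 mm plus this value, so 0.006 fits the nut. It starts 6 to 11 mm wider than the nut. The jaw moves only by the worm (self-locking).
- worm (a joint): Angle of the worm, rad; grows as the jaws open (jaw = 0.0015 x worm).
- nut_center (a point): Centre of the brass hex lock nut: 36 mm across flats, 41.6 mm across corners, 24 mm tall, from 2 to 26 mm above the counter; turns about the vertical. Its x axis points to a corner, its y axis is square to a pair of flats (and so every 60 degrees).
- connector: The tank connector fixed in the counter, with its nut; origin at counter level on the nut's axis. Out of the nut stand its threaded brass end (31 mm across, up to 34 mm above the counter) and a copper pipe stub (22 mm across, up to 62 mm).
- nut (a joint): Angle of the nut, rad, 0 at the start, grows as it is turned clockwise seen from above (tightened); a quarter turn is 1.57. It takes 0.5 N m, about 4.5 N at the middle of the handle, and stays where it is left.
- tee: Bystander, to be left alone: white plastic pipe tee, 90 mm; origin at the centre of its underside.
- tin: Bystander, to be left alone: round grey tin with a steel lid, 67 mm across, 44 mm tall; origin at the centre of its underside.
- gauge: Bystander, to be left alone: dial pressure gauge lying face up, 70 mm across, 31 mm tall; origin at the centre of its underside.
- meter: Bystander, to be left alone: brass water meter, 144 mm long, 66 mm tall; origin at the centre of its underside.
- valve: Bystander, to be left alone: steel ball valve with a flat dark lever, 80 mm, 52 mm tall; origin at the centre of its underside.
- bush: Bystander, to be left alone: brass reducing bush, 54 mm across, 50 mm tall; origin at the centre of its underside.
Things that resemble listed ones, but are neither listed nor needed, are in the scene too. What is shaped like the connector but black or blue is not meant.

How it is judged (in metres and radians):
On the way:
1. the wrench lies flat with its jaws closed on the nut (play under 2 mm), before the nut has been turned (horizontal distance between wrench_pocket and nut_center below 0.014 m and height (world z) of wrench_pocket below 0.02 m and angle between wrench_pocket's own z axis and vertical below 0.12 rad and value of joint jaw below 0.0079 m and value of joint nut below 0.35 rad), for 0.2 s.
At the end, for the whole second after the job is handed in: The nut has been turned a quarter turn clockwise (1.2 to 1.94 rad), the wrench lies flat and still on the nut (its pocket point within 14 mm of the nut's axis), its jaws within 2.5 mm of the nut's width, and is released (horizontal distance between wrench_pocket and nut_center below 0.014 m and height (world z) of wrench_pocket below 0.02 m and angle between wrench_pocket's own z axis and vertical below 0.12 rad and value of joint jaw below 0.0085 m and value of joint nut between 1.2 and 1.94 rad and linear speed of wrench below 0.02 m/s and velocity of joint nut below 0.05 rad/s); the robot touches nothing.
It fails at once if the fingers press or turn the nut or its fitting themselves (more than 4 N) (contact force between the fingers and connector above 4 N).
It fails at once if one of the other goods on the counter is knocked away (moved more than 40 mm) (distance of any of tee, tin, gauge, meter, valve, bush from where it was at the start of the episode above 0.04 m).
It also fails if it takes over 72 s, if anything falls off the work surface, if the arm or the gripper's body presses on something with over 40 N, if the wrist force passes 120 N, or if a joint passes its speed limit or range.

ROBOT

A 6-joint arm with a two-finger parallel gripper is mounted at the origin on the work surface. World frame = base frame: x ahead of the robot, y to its left, z up, the work surface at z = 0. Lengths are in m, angles in degrees, forces in N, time in s.
With the tool pointing down it reaches from about 0.325 to 0.85 m from the base axis. Payload 15.5 kg.
Tool frame: the origin (TCP) lies at the very end of the fingers, on their centre line; the grasp point (between the pads) lies arm.grip_depth behind it (arm.grip_depth is the distance from the TCP to the grasp point, in m); z points along the fingers, y is the direction in which the jaws open and shut (so a half turn about z gives the same grasp; the last joint's range is limited). The gripper opens to 91 mm and grips with 3 to 60 N. Pads are 32 mm wide; open, the fingers measure 118 mm over their backs; the gripper's body (76 mm by 178 mm) begins 60 mm behind the grasp point.
Start: joints at [66.721, 28.281, 77.091, -0, 74.628, -5.472], TCP at [0.191, 0.595, 0.214] pointing down, gripper open.
Joint ranges: [-166.48, 166.48], [-47.26, 123.95], [12.59, 153.08], [-70.14, 250.14], [6.76, 159.57], [-176.63, 176.63]. Speed limits (degrees/s): [108.29, 108.29, 147.25, 172.46, 172.46, 172.46].

INTERFACE

Orientations are given as a 3x3 rotation matrix whose columns are the frame's x, y, z axes.
In Python, from rig import arm gives the robot as it stands. Calls block until the motion is done:
- arm.move_to(position, orientation): joint-space move of the TCP to a pose.
- arm.move_l(position, orientation=None, feed=0.15): straight line of the TCP; orientation=None keeps the orientation; feed is the mean speed in m/s.
- arm.move_joints(angles): joint-space move.
- arm.grip(opening): finger opening in m; the grip force is fixed at half the most; returns when the fingers have stopped.
- arm.sleep(seconds).
- arm.solve_ik(position, orientation): joint angles nearest the present ones, or None.
- arm.snapshot(name): name is "scene" or "top" or "wrist"; returns the picture (384x512x3 uint8, red, green, blue); there is no depth.
- arm.get_calibration(name): a dict with "intrinsics" (3x3 intrinsics, pixels), "cam_to_world" (4x4, takes a point from camera to world coordinates). Camera axes: x right, y down, z forward; pixel columns grow to the right and rows downward; lengths in m; the calibration is good to about 2 mm. A picture is of the moment at which its call begins: read the wrist's pose just before it. get_calibration takes no time and is no camera call; for the wrist camera it gives the pose at the moment of the call.
A pose or a line that the arm cannot do raises arm.Unreachable and nothing moves.
- arm.sign_off(): hands the job in, once; it reports no verdict.
Readings, each from a call of its own:
- arm.current_t(): time.
- arm.current_joint_positions(): joint angles.
- arm.current_dq(): joint speeds.
- arm.current_tau(): joint torques, N m.
- arm.current_ee_pos(): TCP position.
- arm.current_tool_rot(): TCP orientation.
- arm.current_force(): force on the tool from outside, world axes, zero at the start.
- arm.current_torque(): the same for the moment, N m.
- arm.current_width(): finger opening in m.
Only numpy, scipy, OpenCV 4.12 (cv2) and the standard library are available. Lean on these libraries where they do the work, as an engineer would, in place of code of your own. Each camera call takes 0.05 s, during which the arm holds its last target.

## Working session

There is one attempt and no reset: what is moved stays moved. The work goes in short steps, each a Python script; the robot and the scene stay as the last script left them, time stands still between calls to the robot, and variables do not carry over. Pictures are saved under pics/ and viewed, and the job is handed in when it is done.

```bash
ls; mkdir -p pics; python3 - <<'E'
from rig import arm
import cv2
for n in ("scene","top","wrist"):
    c=arm.get_calibration(n); im=arm.snapshot(n)
    cv2.imwrite(f"pics/a_{n}.png",cv2.resize(im[:,:,::-1],(800,600),interpolation=cv2.INTER_CUBIC) if n!="wrist" else im[:,:,::-1])
    print(n,c["intrinsics"].round(1).tolist(),c["cam_to_world"].round(3).tolist())
print(arm.grip_depth,arm.current_t(),arm.current_tool_rot().round(3) if hasattr(arm.current_tool_rot(),'round') else arm.current_tool_rot())
E
```

```text
pics
scene [[387.4, 0.0, 259.4], [0.0, 387.4, 190.7], [0.0, 0.0, 1.0]] [[0.477, 0.586, -0.655, 1.246], [0.879, -0.308, 0.364, -0.34], [0.012, -0.75, -0.662, 0.724], [0.0, 0.0, 0.0, 1.0]]
top [[374.5, 0.0, 259.9], [0.0, 374.5, 201.9], [0.0, 0.0, 1.0]] [[0.017, -0.991, 0.129, 0.478], [-1.0, -0.02, -0.022, 0.016], [0.024, -0.129, -0.991, 1.18], [0.0, 0.0, 0.0, 1.0]]
wrist [[344.2, 0.0, 256.4], [0.0, 344.2, 188.8], [0.0, 0.0, 1.0]] [[0.306, 0.925, 0.227, 0.125], [0.952, -0.297, -0.074, 0.616], [-0.001, 0.239, -0.971, 0.384], [0.0, 0.0, 0.0, 1.0]]
0.0188 0.15 [[-0.952  0.306 -0.   ]
 [ 0.306  0.952 -0.001]
 [ 0.    -0.001 -1.   ]]
```

View pics/a_top.png

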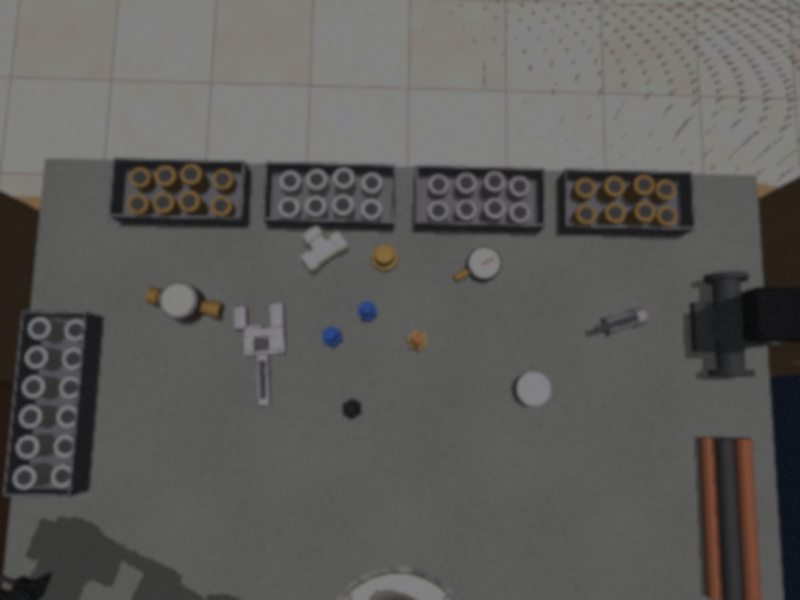

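View pics/a_scene.png

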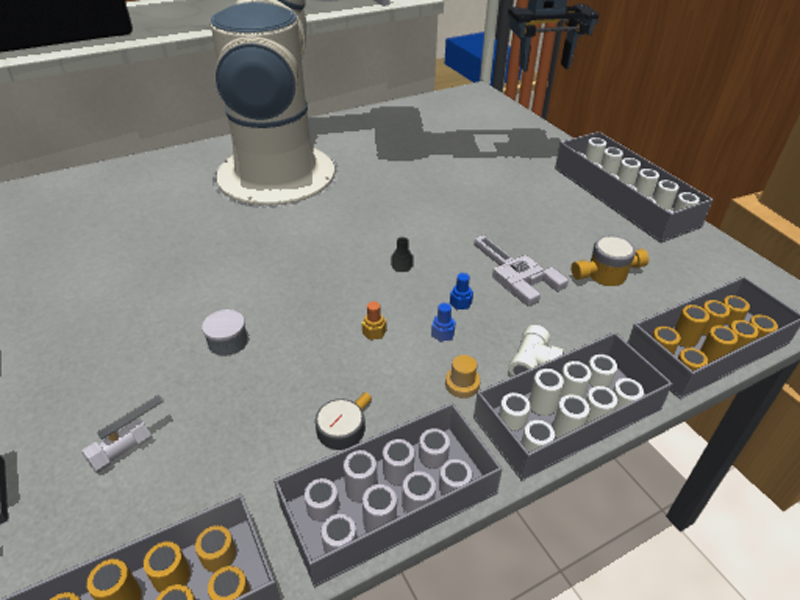

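View pics/a_wrist.png

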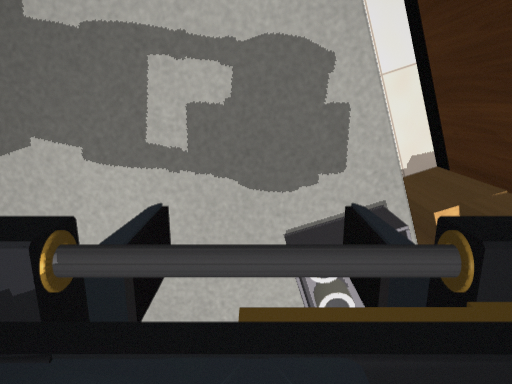

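Candidates for the connector in the top view (800×600): brass with a copper stub at (417,340), blue at (367,311) and (332,337), black at (351,408), and a brass bush at (385,257). Only (417,340) is a brass nut with a copper pipe. The wrench lies at about (262,350). I'll confirm both in enlarged crops.

```bash
cat > h.py <<'E'
from rig import arm
import numpy as np, cv2
def ray(name,u,v,z,cal=None):
    c=cal or arm.get_calibration(name); K=np.array(c["intrinsics"]);T=np.array(c["cam_to_world"])
    d=T[:3,:3]@np.linalg.inv(K)@[u,v,1.]; o=T[:3,3]
    return (o+d*(z-o[2])/d[2])[:2]
def proj(name,p,cal=None):
    c=cal or arm.get_calibration(name); K=np.array(c["intrinsics"]);T=np.array(c["cam_to_world"])
    q=K@(T[:3,:3].T@(np.array(p)-T[:3,3])); return q[:2]/q[2]
def crop(im,u0,v0,u1,v1,f,path):
    c=im[v0:v1,u0:u1,::-1]; c=cv2.resize(c,None,fx=f,fy=f,interpolation=cv2.INTER_CUBIC)
    c=np.clip(c.astype(float)*1.8,0,255).astype(np.uint8) if c.mean()<110 else c
    cv2.imwrite(path,c)
E
python3 - <<'E'
from h import *
im=arm.snapshot("top")
crop(im,140,180,290,270,5,"pics/b_top.png")
im=arm.snapshot("scene")
crop(im,225,140,375,240,5,"pics/b_scene.png")
E
```

```text
(no output)
```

View pics/b_top.png

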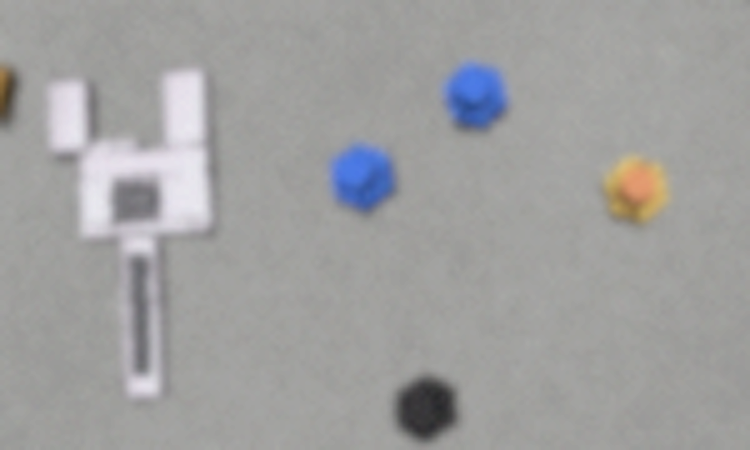

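View pics/b_scene.png

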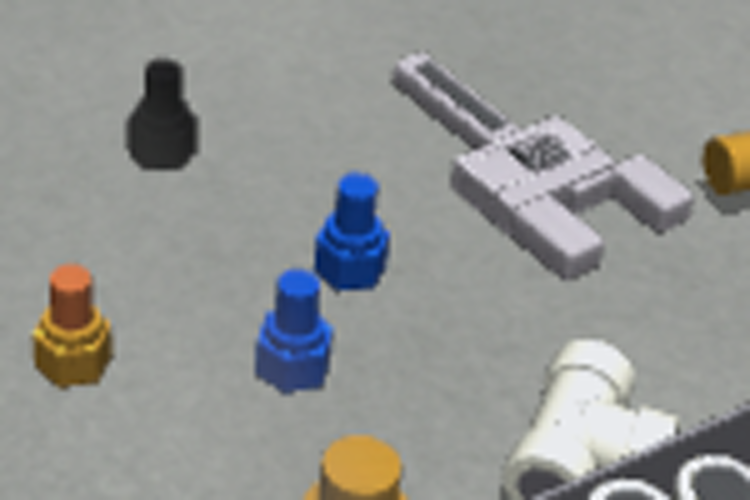

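The crops confirm it: the brass hex with the copper stub is at crop (637,190), and the wrench's fixed (long) jaw is on the right. Next, coarse poses.

```bash
python3 - <<'E'
from h import *
f=lambda u,v,z:ray("top",140+u/5-.4,180+v/5-.4,z).round(4)
print("handle end",f(144,396,.018),"handle-head",f(140,237,.018))
print("fixed jaw inner front",f(164,72,.022),"inner root",f(166,145,.022),"mov inner tip",f(87,82,.022),f(87,150,.022))
print("stub top",f(637,180,.062))
print("valve",ray("top",620*.64,320*.64,.03),"tin",ray("top",533*.64,388*.64,.044),"gauge",ray("top",484*.64,263*.64,.03),"bush",ray("top",385*.64,257*.64,.05),"blues",ray("top",367*.64,311*.64,.05),ray("top",332*.64,337*.64,.05),"black",ray("top",351*.64,408*.64,.05),"meter",ray("top",180*.64,300*.64,.06),"tee",ray("top",323*.64,250*.64,.03))
# camera relative to tool
c=arm.get_calibration("wrist");T=np.array(c["cam_to_world"]);R=np.array(arm.current_tool_rot());p=np.array(arm.current_ee_pos())
print((R.T@(T[:3,3]-p)).round(4),(R.T@T[:3,:3]).round(3))
E
```

```text
handle end [0.449  0.2667] handle-head [0.5459 0.2738]
fixed jaw inner front [0.6484 0.263 ] inner root [0.6028 0.2596] mov inner tip [0.6412 0.3102] [0.5987 0.308 ]
stub top [ 0.5828 -0.0306]
valve [ 0.62729016 -0.43678341] tin [ 0.48937048 -0.25716633] gauge [ 0.73749909 -0.16430201] bush [0.74074894 0.03462598] blues [0.63262236 0.06734246] [0.58057982 0.13358588] black [0.44565751 0.09305233] meter [0.64540312 0.42569409] tee [0.75697553 0.15941678]
[ 0.0689 -0.0003 -0.1706] [[-0.    -0.971 -0.239]
 [ 1.    -0.    -0.   ]
 [ 0.    -0.239  0.971]]
```

```bash
cat >> h.py <<'E'
def Rd(a):
    a=np.radians(a); c,s=np.cos(a),np.sin(a)
    return np.array([[c,s,0],[s,-c,0],[0,0,-1.]])
def look(path):
    import pickle
    cal=arm.get_calibration("wrist"); im=arm.snapshot("wrist")
    cv2.imwrite(path,cv2.resize(im[:,:,::-1],(800,600),interpolation=cv2.INTER_CUBIC))
    pickle.dump(cal,open(path+".cal","wb")); cv2.imwrite(path+".raw.png",im[:,:,::-1]); return im,cal
E
python3 - <<'E'
from h import *
try:
    arm.move_to([.572,-.09,.17],Rd(80)); print(arm.current_joint_positions(),arm.current_t())
    arm.sleep(.3); look("pics/c_nut.png")
    arm.move_to([.53,.273,.16],Rd(4)); print(arm.current_joint_positions(),arm.current_t())
    arm.sleep(.3); look("pics/c_wr.png")
except arm.Unreachable as e: print("UNR",e)
E
```

```text
[-1.47808294e+01  2.72377831e+01  8.68507625e+01  7.36561519e-03
  6.59095252e+01 -4.85193138e+00] 3.0167
[ 2.14725694e+01  2.91656563e+01  8.50232059e+01 -5.49649166e-03
  6.58080235e+01  1.07461938e+02] 5.1417
```

View pics/c_nut.png

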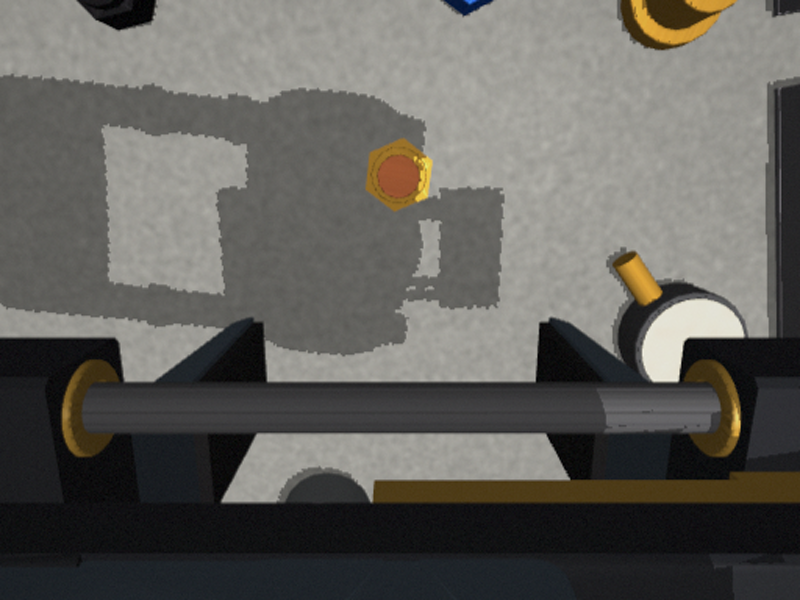

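View pics/c_wr.png

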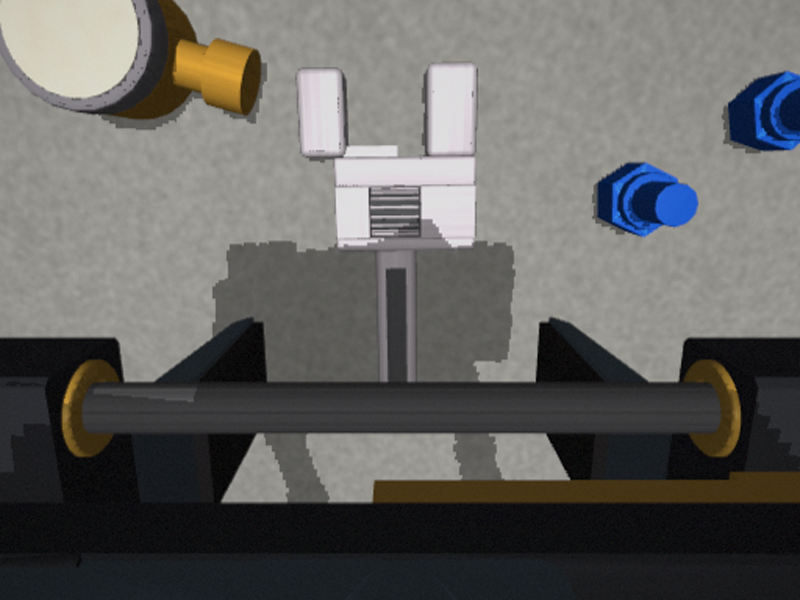

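The nut is at (398,174) with corners pointing roughly up and down. The wrench's jaws point up, with the fixed jaw at (452,110) and the worm at (395,211). Now an enlarged crop for the corners.

```bash
python3 - <<'E'
import cv2
a=cv2.imread("pics/c_nut.png.raw.png"); cv2.imwrite("pics/d_nut.png",cv2.resize(a[82:142,225:285],None,fx=10,fy=10,interpolation=cv2.INTER_CUBIC))
a=cv2.imread("pics/c_wr.png.raw.png"); cv2.imwrite("pics/d_wr.png",cv2.resize(a[35:165,180:320],None,fx=4.6,fy=4.6,interpolation=cv2.INTER_CUBIC))
E
```

```text
(no output)
```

View pics/d_nut.png

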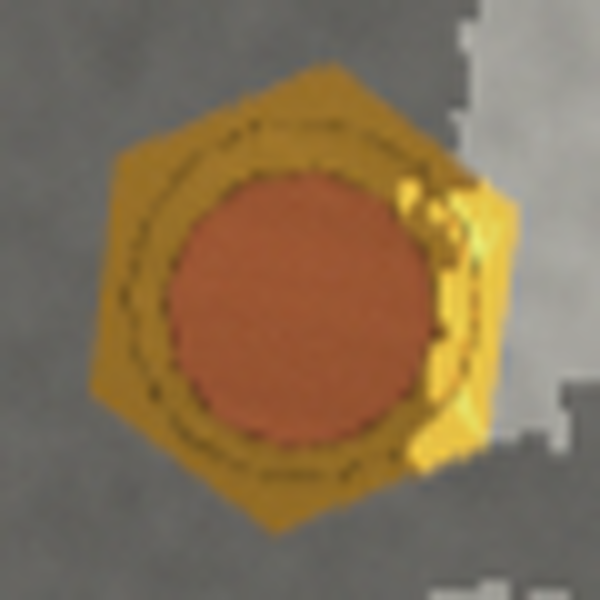

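View pics/d_wr.png

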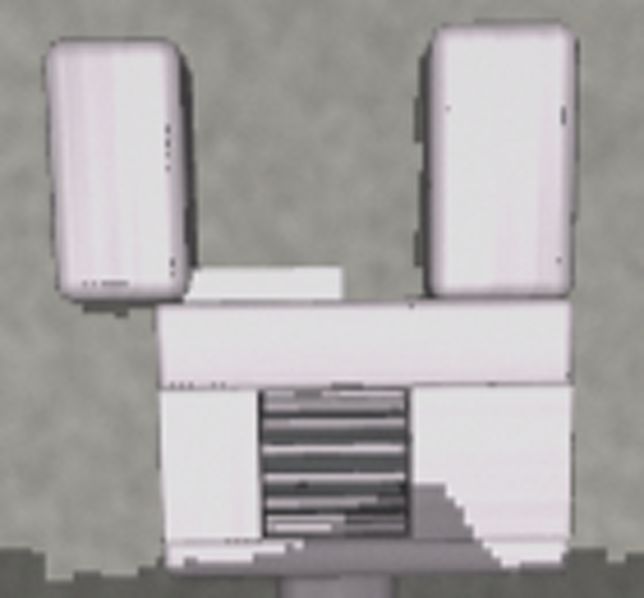

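```bash
python3 - <<'E'
from h import *
import pickle
c=pickle.load(open("pics/c_nut.png.cal","rb"))
P=np.array([ray("",225+u/10-.45,82+v/10-.45,.026,c) for u,v in [(338,62),(518,205),(490,440),(277,535),(92,390),(118,155)]])
m=P.mean(0); d=P-m; print("nut",m,np.linalg.norm(d,axis=1).round(4),np.degrees(np.arctan2(d[:,1],d[:,0])).round(1)%60)
print("stub",ray("",225+305/10-.45,82+308/10-.45,.062,c))
c=pickle.load(open("pics/c_wr.png.cal","rb"))
g=lambda u,v,z:ray("",180+(u+.5)/4.6-.5,35+(v+.5)/4.6-.5,z,c)
fl,fr=g(160,303,.022),g(570,298,.022); print("front",fl,fr,np.linalg.norm(fl-fr))
e=fl-fr; print("yaw",np.degrees(np.arctan2(-e[0],e[1])))
for n,p in dict(wormc=(335,462,.027),jawin0=(432,60,.022),jawin1=(430,290,.022),tipR=(505,25,.022),movin0=(180,60,.022),movin1=(182,285,.022),hside=(160,303,.022),hs2=(165,540,.022),rs1=(570,303,.022),rs2=(570,540,.022)).items(): print(n,g(*p).round(4))
g=lambda u,v,z:ray("",u*.64-.2,v*.64-.2,z,c)
for p in [(377,260),(376,375),(415,260),(415,375)]: print("handle",g(*p,.018).round(4))
E
```

```text
nut [ 0.57933033 -0.02978479] [0.0206 0.0205 0.0207 0.021  0.0207 0.0207] [12.  13.5 13.4 12.9 12.4 13. ]
stub [ 0.5794729  -0.02967318]
front [0.59533338 0.31420724] [0.60159688 0.23707461] 0.07738652535849234
yaw 4.642476141931006
wormc [0.5684 0.2792]
jawin0 [0.6417 0.2665]
jawin1 [0.6012 0.2635]
tipR [0.6485 0.2537]
movin0 [0.6385 0.3123]
movin1 [0.5989 0.3102]
hside [0.5953 0.3142]
hs2 [0.5505 0.3114]
rs1 [0.6007 0.237 ]
rs2 [0.556  0.2324]
handle [0.5384 0.2878]
handle [0.466  0.2842]
handle [0.54   0.2655]
handle [0.4677 0.26  ]
```

```bash
cat >> h.py <<'E'
nut=np.array([.5793,-.0298])
def r2(a):
    a=np.radians(a); return np.array([[np.cos(a),-np.sin(a)],[np.sin(a),np.cos(a)]])
E
python3 - <<'E'
from h import *
o=np.array([.5145,.2753]); p=o+r2(4.2)@[.011,0]
arm.move_l([*p,.06],Rd(4.2),feed=.2)
arm.move_l([*p,.004],Rd(4.2),feed=.1)
print(arm.current_force())
arm.grip(.015); print("w",arm.current_width(),arm.current_t())
arm.move_l([*p,.12],Rd(4.2),feed=.15)
q=nut-r2(72.9)@[.102,.0025]
arm.move_to([*q,.12],Rd(72.9)); arm.sleep(.3)
print(arm.current_width(),arm.current_force(),arm.current_t())
look("pics/e.png")
E
```

```text
[-0.92598986  0.37627195 -0.30455355]
w 0.023664576451259654 7.8833
0.023885690820978155 [ 0.27094439 -0.18407043 -3.93100415] 10.85
```

View pics/e.png

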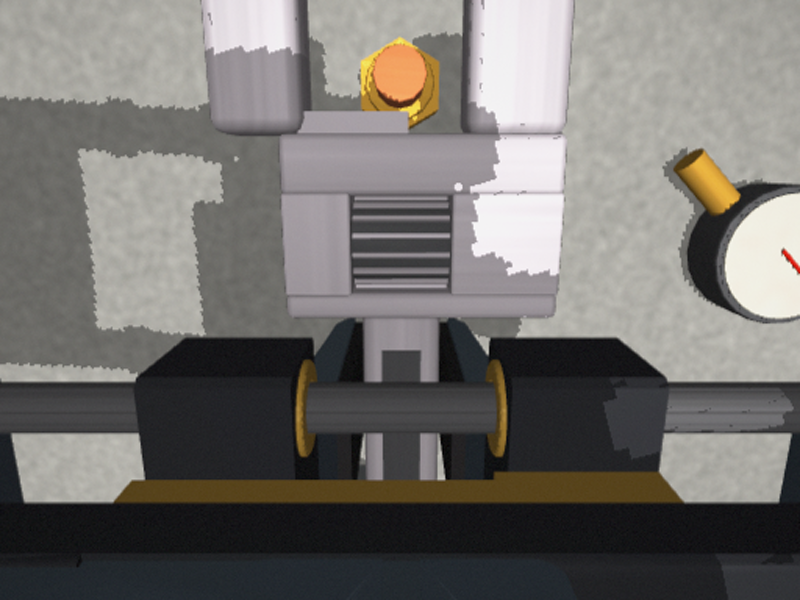

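The wrench is held straight: throat edge at row about 135, fixed jaw's inner face at column about 466, nut between the jaws at (400,80). A numeric check, then lower.

```bash
python3 - <<'E'
from h import *
import pickle
c=pickle.load(open("pics/e.png.cal","rb"))
p=np.array(arm.current_ee_pos())
g=lambda u,v,z:(r2(72.9).T@(ray("",u*.64-.2,v*.64-.2,z,c)-p[:2])).round(4)
z=p[2]-.004
print(p,"fl",g(281,136,z+.022),"fr",g(566,134,z+.022),"jaw in",g(466,120,z+.022),g(466,10,z+.022),"mov",g(304,120,z+.022),"rear",g(289,296,z+.022),g(556,295,z+.022))
print("nut stub", g(400,72,.062),"want",.102,.0025)
E
```

```text
[ 0.55173754 -0.12778236  0.11999998] fl [0.0739 0.0346] fr [ 0.0744 -0.043 ] jaw in [ 0.0781 -0.0157] [ 0.1052 -0.0149] mov [0.0781 0.0281] rear [0.029  0.0346] [ 0.0293 -0.0434]
nut stub [0.1018 0.0023] want 0.102 0.0025
```

```bash
python3 - <<'E'
from h import *
R=Rd(72.9)
q=nut-r2(72.9)@[.102,.005]
arm.move_l([*q,.06],R,feed=.15); print(arm.current_force())
arm.move_l([*q,.0255],R,feed=.06); print(arm.current_force())
arm.move_l([*q,.0045],R,feed=.04); print(arm.current_force(),arm.current_t())
look("pics/f.png")
E
```

```text
[-0.13267293 -0.58580001 -2.38464461]
[-0.36937329  0.19222183 -3.29606801]
[-1.18984753  0.84578598 -3.63996483] 12.85
```

View pics/f.png

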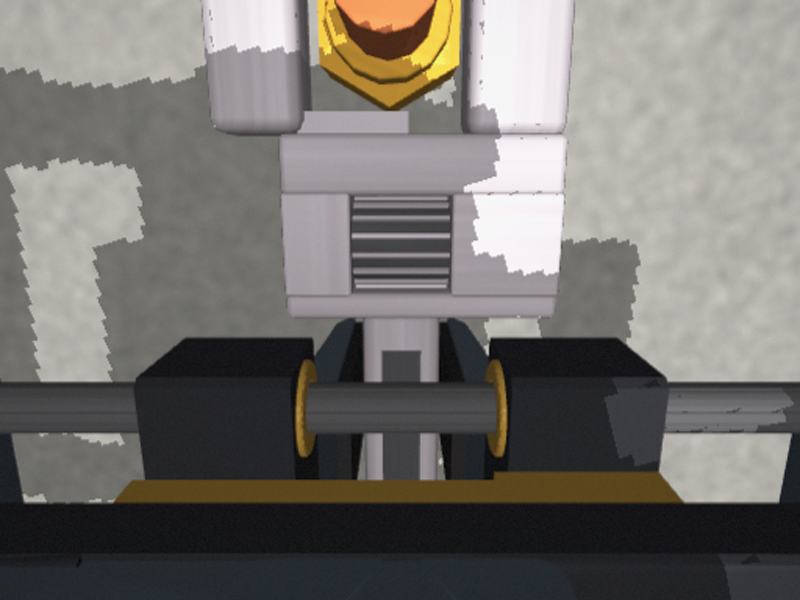

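```bash
python3 - <<'E'
from h import *
R=Rd(72.9)
q=nut-r2(72.9)@[.102,.005]
arm.move_l([*q,.0036],R,feed=.03); print(arm.current_force())
arm.grip(.05); print(arm.current_width(),arm.current_force(),arm.current_t())
arm.move_l([*q,.05],R,feed=.15)
arm.grip(0.0); print(arm.current_width())
w=q+r2(72.9)@[.0425-.010,0]
arm.move_l([*w,.034],R,feed=.15)
arm.sleep(.2)
f0=np.array(arm.current_force()); print("f0",f0,arm.current_t())
z=.030
while z>.021:
    arm.move_l([*w,z],R,feed=.03)
    f=np.array(arm.current_force())-f0; print(round(z,4),f.round(1))
    if f[2]>9: break
    z-=.0006
print(arm.current_ee_pos(),arm.current_t())
look("pics/g.png")
E
```

```text
[-1.58882863  0.13716942  4.01993594]
0.0501991819396422 [-0.22273732  0.22328131  0.16571491] 13.7333
0.0005559668774133717
f0 [ 0.20720083 -0.77812651  0.33921798] 15.6333
0.03 [-0.2  0.   0.5]
0.0294 [-0.   1.1 -0.2]
0.0288 [-0.1  0.2 -0.4]
0.0282 [0.7 0.8 0.1]
0.0276 [-0.4  0.7  0.3]
0.027 [-0.4  1.4  4. ]
0.0264 [-3.2  2.  12.2]
[ 0.56380453 -0.09774064  0.02695262] 17.4167
```

View pics/g.png

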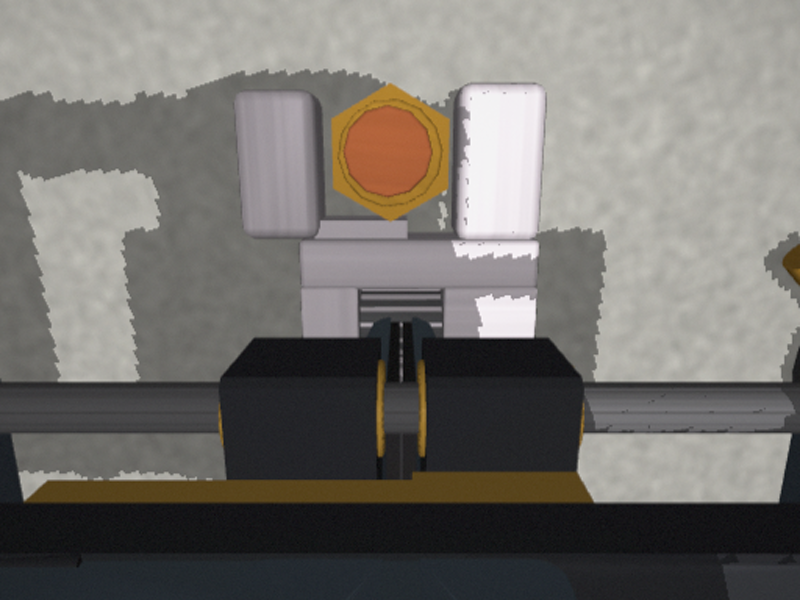

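Pressed at about 12 N with the nut between the jaws, gaps about 12 px left and 6 px right. First stroke.

```bash
python3 - <<'E'
from h import *
R=Rd(72.9)
q=nut-r2(72.9)@[.102,.005]
f0=np.array([.2,-.3,.3])
W=lambda d:q+r2(72.9)@[.0425+d,0]
for d in (-.004,.004,.012):
    arm.move_l([*W(d),.0264],R,feed=.05); print(d,(r2(72.9).T@(np.array(arm.current_force())-f0)[:2]).round(1),arm.current_force()[2])
arm.move_l([*W(.012),.034],R,feed=.15)
arm.move_l([*W(-.012),.034],R,feed=.15)
print(arm.current_t())
look("pics/i.png")
E
```

```text
-0.004 [0.6 3.3] 12.447752685238019
0.004 [2.  3.3] 12.517720065072508
0.012 [2.3 3.9] 12.783343083744168
18.9083
```

View pics/i.png

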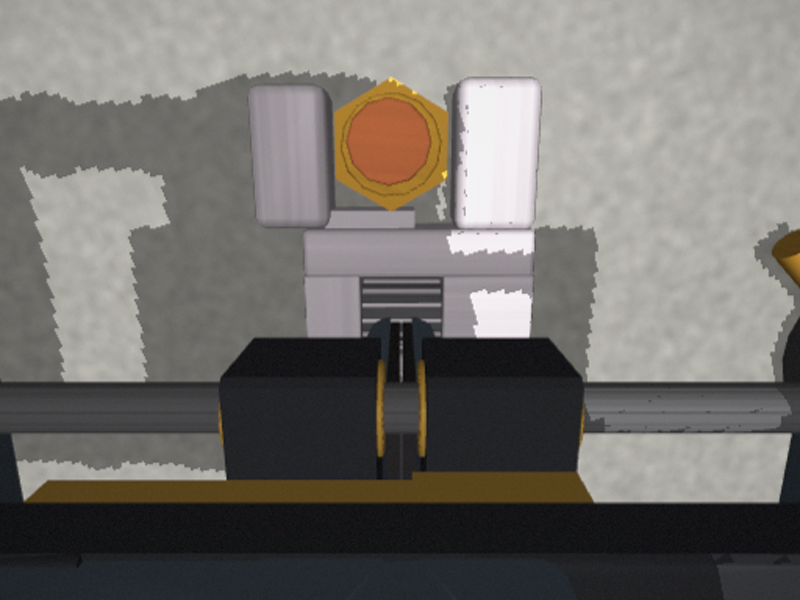

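One stroke closed the jaws by about 2.5–3 mm. Remaining gaps are about 4–5 px per side. Next strokes, watching the drag force.

```bash
python3 - <<'E'
from h import *
R=Rd(72.9)
q=nut-r2(72.9)@[.102,.005]
f0=np.array([.2,-.3,.3])
W=lambda d:q+r2(72.9)@[.0425+d,0]
for k in range(2):
    arm.move_l([*W(-.012),.0264],R,feed=.05)
    for d in (-.006,0,.006,.012):
        arm.move_l([*W(d),.0264],R,feed=.05); print(d,(r2(72.9).T@(np.array(arm.current_force())-f0)[:2]).round(1),arm.current_force()[2].round(1))
    arm.move_l([*W(.012),.034],R,feed=.15)
    arm.move_l([*W(-.012),.034],R,feed=.15)
    print(arm.current_t())
    im,c=look(f"pics/j{k}.png")
a=[cv2.imread(f"pics/j{k}.png")[40:270,200:570] for k in (0,1)]
cv2.imwrite("pics/jj.png",cv2.resize(np.vstack(a),None,fx=1.3,fy=1.3))
E
```

```text
-0.006 [0.9 2.3] 18.4
0 [1.3 2.6] 17.5
0.006 [0.4 1.8] 17.7
0.012 [1.6 2.7] 17.3
20.8833
-0.006 [0.2 2.5] 18.7
0 [-0.   3.9] 18.9
0.006 [0.3 5.8] 21.0
0.012 [0.4 7.1] 22.3
22.8583
```

View pics/jj.png

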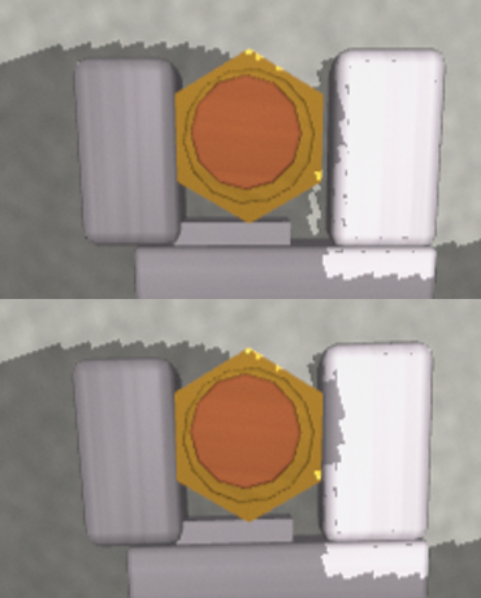

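Moving jaw is on the nut, and the fixed jaw has been drawn to within about 1–2 px. One more stroke to seat it.

```bash
python3 - <<'E'
from h import *
R=Rd(72.9)
q=nut-r2(72.9)@[.102,.005]
f0=np.array([.2,-.3,.3])
W=lambda d:q+r2(72.9)@[.0425+d,.0015]
for k in range(2):
    arm.move_l([*W(-.012),.0266],R,feed=.05)
    for d in (-.006,0,.006,.012):
        arm.move_l([*W(d),.0266],R,feed=.05); print(d,(r2(72.9).T@(np.array(arm.current_force())-f0)[:2]).round(1),arm.current_force()[2].round(1))
    arm.move_l([*W(.012),.034],R,feed=.15)
    arm.move_l([*W(-.012),.034],R,feed=.15)
    print(arm.current_t())
    im,c=look(f"pics/k{k}.png")
a=[cv2.imread(f"pics/k{k}.png")[40:270,200:570] for k in (0,1)]
cv2.imwrite("pics/kk.png",cv2.resize(np.vstack(a),None,fx=1.3,fy=1.3))
E
```

```text
-0.006 [1.  0.5] 14.6
0 [-2.5  1.7] 15.4
0.006 [-3.4  4.1] 16.5
0.012 [-3.6  1.6] 16.3
24.8333
-0.006 [-4.8  2.3] 15.6
0 [-4.8  1.3] 15.8
0.006 [-4.2  0.8] 13.9
0.012 [-4.4  0.6] 13.7
26.8083
```

View pics/kk.png

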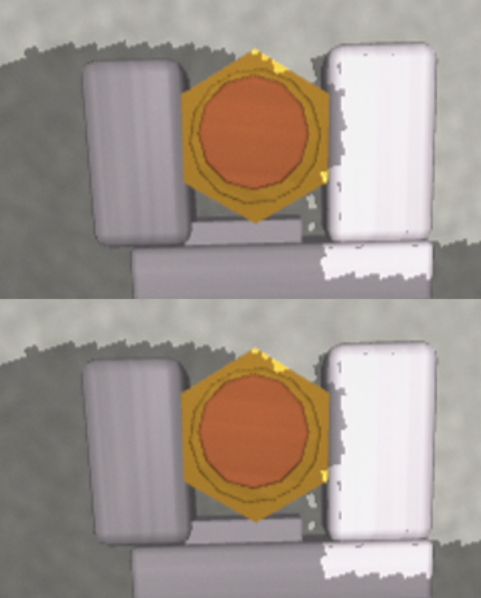

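No change between the last two strokes and the drag force saturated, so the jaws bear on both flats and the fit is tight. Now straddle the handle loosely and swing.

```bash
python3 - <<'E'
from h import *
P=lambda a:nut-r2(a)@[.102,0]
a=72.9
arm.move_l([*np.array(arm.current_ee_pos())[:2],.055],Rd(a))
arm.move_l([*P(a),.055],Rd(a)); arm.grip(.05)
arm.move_l([*P(a),.006],Rd(a),feed=.1)
arm.grip(.028); print(arm.current_width(),arm.current_force(),arm.current_t())
for k in range(1,4):
    b=a-9.2*k
    arm.move_l([*P(b),.006],Rd(b),feed=.05); print(round(b,1),np.round(arm.current_force(),1),np.round(arm.current_torque(),2))
print(arm.current_t())
look("pics/l.png")
E
```

```text
0.0280615482988361 [ 4.84106418 -0.85709604  1.61619137] 29.5583
63.7 [ 3.2 -0.9  1.9] [-0.32 -0.4   0.01]
54.5 [ 1.8 -0.4  1.1] [-0.25 -0.33  0.01]
45.3 [ 1.4 -0.7  0.2] [-0.17 -0.05  0.02]
30.9833
```

View pics/l.png

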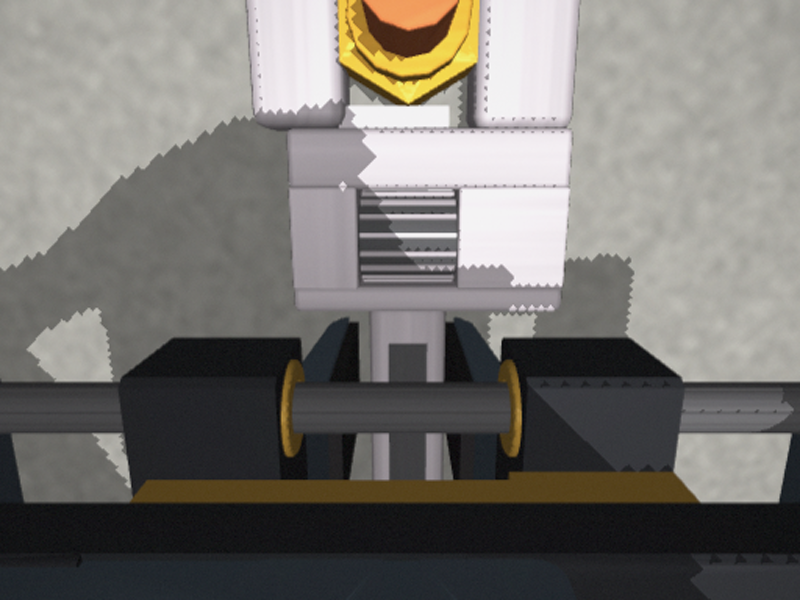

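Nut and wrench have turned together: the nut's corner still points straight down the tool axis at (408,104). Continuing.

```bash
python3 - <<'E'
from h import *
P=lambda a:nut-r2(a)@[.102,0]
a=72.9
for k in range(4,11):
    b=a-9.2*k
    arm.move_l([*P(b),.006],Rd(b),feed=.05); print(round(b,1),np.round(arm.current_force(),1))
arm.grip(.05)
arm.move_l([*P(b),.06],Rd(b)); p=P(b)-r2(b)@[.01,0]
arm.move_l([*p,.16],Rd(b)); arm.sleep(.3)
print(arm.current_t())
look("pics/m.png")
E
```

```text
36.1 [-0.6  0.2  0.8]
26.9 [ 1.   0.3 -0.3]
17.7 [ 0.6 -0.1 -0. ]
8.5 [ 0.1 -1.2  0.3]
-0.7 [ 0.4 -0.2  1.5]
-9.9 [ 0.7 -0.5  0.5]
-19.1 [-0.2  0.5 -0.5]
36.5167
```

View pics/m.png

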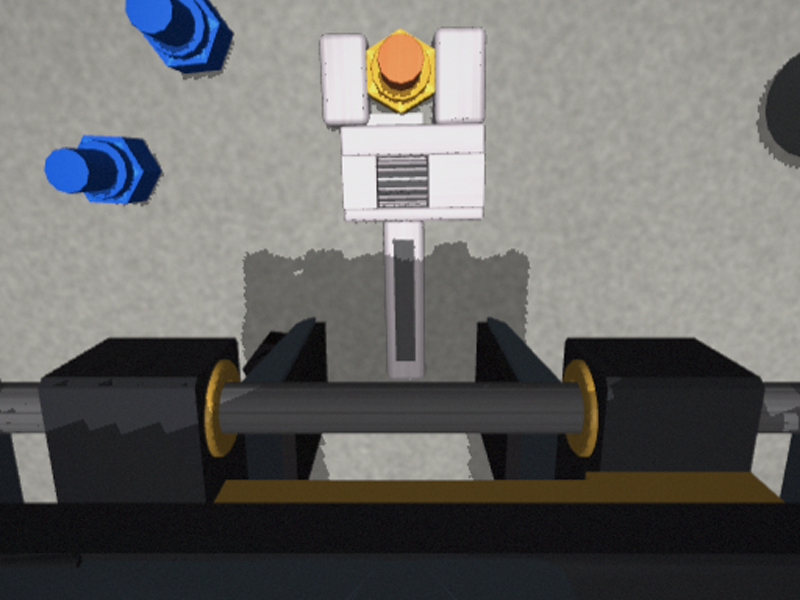

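The wrench lies on the nut, fixed jaw at (460,77) and moving jaw at (343,80). Quick crop and numeric check.

```bash
python3 - <<'E'
import cv2
a=cv2.imread("pics/m.png.raw.png"); cv2.imwrite("pics/m2.png",cv2.resize(a[10:150,195:325],None,fx=4.2,fy=4.2,interpolation=cv2.INTER_CUBIC))
E
```

```text
(no output)
```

View pics/m2.png

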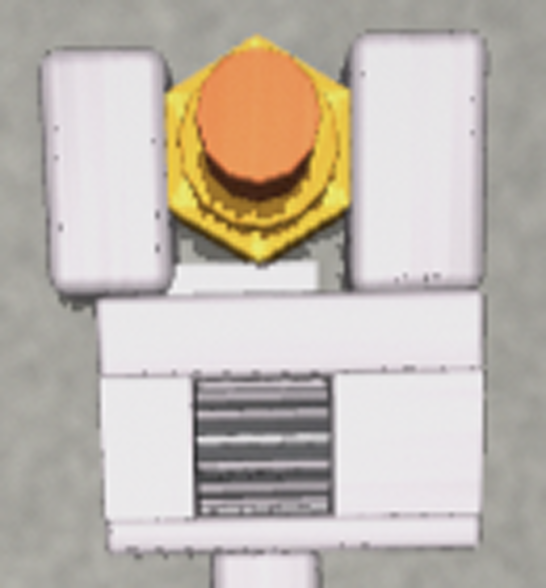

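```bash
python3 - <<'E'
from h import *
import pickle
c=pickle.load(open("pics/m.png.cal","rb"))
g=lambda u,v,z:ray("",195+(u+.5)/4.2-.5,10+(v+.5)/4.2-.5,z,c)
N=np.array([g(*p,.026) for p in [(257,37),(167,92),(169,208),(262,262),(350,207),(349,92)]]); d=N-N.mean(0)
print("nut",N.mean(0),(np.degrees(np.arctan2(d[:,1],d[:,0]))%60).round(1), "expected final mod60 for 90deg:",(12.9-90)%60)
e=g(98,300,.022)-g(485,292,.022); y=np.degrees(np.arctan2(-e[0],e[1])); print("yaw front edge",y)
s1=g(480,292,.022)-g(480,515,.022); print("yaw side",np.degrees(np.arctan2(s1[1],s1[0])))
h1=ray("",404*.64,235*.64,.018,c)-ray("",405*.64,370*.64,.018,c); print("yaw handle",np.degrees(np.arctan2(h1[1],h1[0])))
for n,p in dict(fix=(354,170),mov=(168,170),front=(290,296),ftip=(420,34)).items(): print(n,(r2(-17).T@(g(*p,.022)-N.mean(0))).round(4))
E
```

```text
nut [ 0.57862671 -0.03007356] [42.  40.1 41.6 42.5 40.9 42.2] expected final mod60 for 90deg: 42.900000000000006
yaw front edge -17.984953224596765
yaw side -17.009518762899553
yaw handle -18.60766199152408
fix [-0.0037 -0.0188]
mov [-0.0023  0.0183]
front [-0.0272 -0.0053]
ftip [ 0.0207 -0.0322]
```

```bash
python3 - <<'E'
from h import *
print(arm.current_t()); im=arm.snapshot("top"); cv2.imwrite("pics/z.png",cv2.resize(im[:,:,::-1],(800,600)))
print(arm.sign_off())
E
```

```text
36.5667
the job is handed in; nothing more can be done
None
```

View pics/z.png

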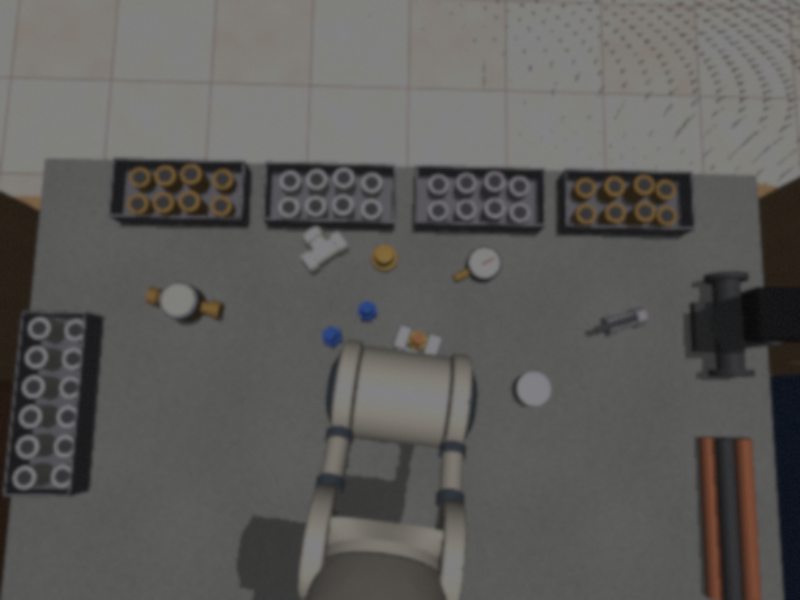

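I laid the wrench over the brass nut and rolled the worm in five strokes until the jaws stopped. I then swung the handle about 92° clockwise with the fingers loosely straddling it, let go and raised the arm clear. I handed the job in at 36.6 s of the 72 s allowed.

**Last checks, from the final wrist picture:**
- **Nut:** turned about 91° (roughly 1.59 rad), and its flats line up with the jaws.
- **Pocket point:** about 4 mm from the nut's axis, as expected with the throat against the nut.
- **Jaw gap:** about 37 mm between the visible edges, against the 36 mm nut. The edges are rounded, so this probably reads a little wide. The last worm stroke moved the jaws no further.
- **Other goods:** in the final top picture, all six bystanders are at their starting pixel positions.

**One reading disagreed:** the force during the swing, read after each step, was about 0 to 3 N, below the roughly 4.5 N expected at the handle. The pictures still show nut and wrench turning together.

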